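# Free the eccentric cam and push the cuvette slide home

## Robot

A 6-joint arm with a two-finger parallel gripper is mounted at the origin on the work surface. World frame = base frame: x ahead of the robot, y to its left, z up, the work surface at z = 0. Lengths are in m, angles in rad, forces in N, time in s.
With the tool pointing down it reaches from about 0.4 to 0.825 m from the base axis. Payload 7 kg.
Tool frame: the origin (TCP) lies between the finger pads; the fingertips stand 17 mm ahead of it and the grasp point (between the pads) lies 2 mm behind it; z points along the fingers, y is the direction in which the jaws open and shut (so a half turn about z gives the same grasp; the last joint's range is limited). The gripper opens to 88 mm and grips with 3 to 60 N. Pads are 19 mm wide; open, the fingers measure 130 mm over their backs; the gripper's body (78 mm by 193 mm) begins 47 mm behind the grasp point.
Start: joints at [1.61, 0.359, 0.012, 0, -1.224, -0.288], TCP at [0.166, 0.654, 0.244] pointing down, gripper open.
Joint ranges: [-3.07, 3.07], [-1.43, 2.12], [-1.02, 1.25], [-3.03, 1.67], [-3.05, -0], [-3.03, 3.03]. Speed limits (rad/s): [2.39, 2.39, 3.01, 3.14, 3.14, 3.14].

## Interface

Orientations are given as a rotation vector (axis times angle).
In Python, from workcell import state, grab_frame, camera_model, finish_job gives the robot as it stands.
- The arm moves only by the tool servo_tool, never from a script. Its arguments are lists of equal length, an entry for each row: "jaw": the finger opening in mm, from 0 to 87.6; "translation": the shift along the tool's x, y, z in units of 30 mm (1.0 is 30 mm), a list of three; "twist": the turn, a rotation vector about the tool's x, y, z in units of 5 degrees (1.0 is 5 degrees), a list of three. A call has 1 to 10 rows; each row is the pose to reach, as a shift and turn from the pose commanded when the call began, along the tool's axes at that moment; what a row does not reach only later rows make up. A row lasts 1/8 s, in which the tool goes at most 62.5 mm and 10.7 degrees, less where a joint would pass 70% of its speed; a pose out of reach is approached as far as the arm can. A call with a gripper value outside its range is refused whole. The fingers move at their own pace and stop on an object; the grip force is fixed at half the most. Time passes only in rows, so rows that repeat a pose let the fingers close. It gives the time, the measured TCP pose, the force and the opening at its end, in the units of the state.
- state(): the state, without advancing time (a new reading comes with each control period).
- grab_frame(name): name is "scene" or "top" or "wrist"; returns (picture, depth): 480x640x3 uint8, red, green, blue; 480x640 float32, m along the optical axis (not along the pixel's ray), 0 where there is no reading.
- camera_model(name): a dict with "vertical_fov" (degrees; the focal length in pixels is half the picture's height over the tangent of half this angle, whatever the lens; pixels are square), "cx", "cy" (the principal point, pixels), "T" (4x4, takes a point from camera to world coordinates); the wrist camera has in their place "T_tool_cam" (4x4, takes a point from camera to tool coordinates, whose origin is the TCP and whose axes are the flange's). Camera axes: x right, y up, looking along -z (the intrinsics and any distortion apply to the point x, -y, -z); pixel columns grow to the right and rows downward; lengths in m; the calibration is good to about 2 mm. A picture is of the moment at which its call begins: read the wrist's pose just before it. camera_model takes no time and is no camera call.
- finish_job(): hands the job in, once; it reports no verdict.
The state is a dict: "clock": time; "joints": joint angles; "joint_vel": joint speeds; "effort": joint torques, N m; "eef_pos": TCP position; "orientation": TCP orientation; "wrist_force": force on the tool from outside, world axes, zero at the start; "ft_torque": the same for the moment, N m; "grip_width": opening from 0.0 (shut) to 1.0 (fully open).
Only numpy, scipy, OpenCV 4.12 (cv2) and the standard library are available. Lean on these libraries where they do the work, as an engineer would, in place of code of your own. Each camera call takes 0.05 s, during which the arm holds its last target. There are 200 camera calls.

## Task

The photometer's cuvette slide is kept back by the eccentric cam in front of its nose. Push the cam round by its upright fin until its low point faces the slide (the fin then points straight away from the slide), and only then push the slide forward by its wide rear plate until that plate is flush against the two housings. Nothing is to be picked up: do not lift the slide, and leave the glassware alone.

Things in the scene. Friction and masses are not known exactly. Their poses are not given: they have to be found in the camera images.
- photometer: Grey bed plate 330 x 170 x 10 mm, screwed to the bench. Origin on the bench surface on the track's centre line; +x is the slide's forward direction (towards the cam), z up. Plate from x = -160 to +170 mm, top at z = 10 mm. Two low guide rails at y = +-26.5 to +-36.5 mm, top z = 18 mm, x = -120 to +45 mm. Cam pivot at x = +100 mm, y = 0.
- stop (a point): Midway between the two black housings (lamp and detector), on the line of their rear faces: photometer x = -31 mm, y = 0, z = 50 mm (the height of their tops). The housings stand at y = +-37 to +-77 mm, x = -31 to +15 mm; their rear faces stop the slide's push plate.
- pivot (a point): The cam's vertical turning axis, at the top face of the cam disc, 32 mm above the bench. The cam is a dark steel disc of radius 38 mm, 16 to 32 mm above the bench, with its centre 14 mm from the pivot: its rim is 52 mm from the pivot at the high point and 24 mm at the low point.
- cam (a joint): Cam angle in rad, counter-clockwise from above positive. 0 = high point and fin towards the slide (blocked). At +3.14 or -3.14 (either will do) the low point faces the slide and the fin points along the photometer's +x; within about 0.5 rad of that the slide is free. Stops at +-4.0; starts within +-1.3. Stiff (0.12 N m, some 3 N at the fin), stays where left; the nose cannot turn it.
- fin_end (a point): Top outer corner of the cam's fin, 62 mm above the bench, 50 mm from the pivot. The fin is an upright steel plate 8 mm thick standing radially on the disc's high side, from 5 to 50 mm from the pivot and from 32 to 62 mm above the bench; push it on its flat sides.
- slide: Loose aluminium cuvette slide, about 0.5 kg, on the bed between the rails (1.5 mm play each side). Origin under the centre of its 90 x 50 x 26 mm block; +x forward. Rounded nose 16 mm wide up to x = +60 mm. A cuvette stands at x = -22 mm, up to 55 mm high. Starts 45 to 65 mm short of home; home is x = +14 mm in the photometer's frame. Slides with ordinary friction, under 8 N.
- push_plate (a point): Middle of the rear face of the slide's push plate, 40 mm above the bench: push here towards the photometer's +x. The plate is 100 mm wide, 8 mm thick and 20 to 54 mm above the bench; the bed behind it is clear. At home its front face is flush against the housings and this point is at photometer x = -39 mm.
- flask: Bystander: empty stoppered conical glass flask, 80 mm base, 131 mm high. Origin under its centre. Leave alone.
- reagent_bottle: Bystander: small amber bottle, 48 mm across, 85 mm high. Origin under its centre. Leave alone.
- beaker: Bystander: empty glass beaker, 62 mm across, 75 mm high. Origin under its centre. Leave alone.
Not all that is in view belongs to the job. Leave any green look-alike of the slide alone.

How it is judged:
By the outcome, as a careful person would: the job done as asked, in the order asked, and still so for the second after the job is handed in, with the robot touching nothing.
It also fails if it takes over 45 s, if anything falls off the work surface, if the arm or the gripper's body presses on something with over 40 N, if the wrist force passes 120 N, or if a joint passes its speed limit or range.

## Working session

There is one attempt and no reset: what is moved stays moved. The work goes in short steps, Python scripts to look and compute and a tool call to move; the robot and the scene stay as the last step left them, time stands still between calls to the robot, and variables do not carry over. Pictures are saved under pics/ and viewed, about 8 in all and at most 12, crops included, and the job is handed in when it is done.

Besides the shell and the picture viewer there is one more tool, called after "Emit:" as a command line: name --argument value ..., lists and objects as JSON in quotes. servo_tool: Moves the arm, as the interface text tells. Its arguments: {"type":"object","properties":{"jaw":{"type":"array","items":{"type":"number"}},"translation":{"type":"array","items":{"type":"array","items":{"type":"number"}}},"twist":{"type":"array","items":{"type":"array","items":{"type":"number"}}}},"required":["jaw","translation","twist"]}

```bash
mkdir -p pics; cat > h.py <<'E'
import numpy as np, cv2
from workcell import state, grab_frame, camera_model, finish_job
def cloud(name):
    s=state(); im,d=grab_frame(name); m=camera_model(name)
    f=240/np.tan(np.radians(m["vertical_fov"]/2)); v,u=np.mgrid[:480,:640]
    if "T" in m: T=np.array(m["T"])
    else:
        W=np.eye(4); W[:3,:3]=cv2.Rodrigues(np.array(s["orientation"],float))[0]; W[:3,3]=s["eef_pos"]; T=W@np.array(m["T_tool_cam"])
    P=np.stack([(u-m["cx"])/f*d,-(v-m["cy"])/f*d,-d,np.ones_like(d)],-1)@T.T
    P=P[...,:3]; P[d==0]=np.nan
    return im,P,m
E
python3 - <<'E'
from h import *
for n in("top","scene"):
    im,P,m=cloud(n); np.save(n+".npy",P); cv2.imwrite(f"pics/{n}0.png",im[...,::-1]); print({k:v for k,v in m.items()})
print(state())
E
```

```text
{'vertical_fov': 53.204395835916756, 'cx': 321.3267624558162, 'cy': 243.98364522934878, 'T': array([[-0.00528639,  0.99014877, -0.13991953,  0.53885976],
       [-0.99871918,  0.00181312,  0.05056391,  0.07550256],
       [ 0.05031948,  0.14000762,  0.98887098,  0.76845613],
       [ 0.        ,  0.        ,  0.        ,  1.        ]])}
{'vertical_fov': 55.09313925071899, 'cx': 317.05052700545525, 'cy': 238.5165147407406, 'T': array([[ 0.59956438, -0.66011604,  0.4525145 ,  0.98367222],
       [ 0.80026633,  0.4875535 , -0.34909224, -0.19404049],
       [ 0.00981635,  0.57143539,  0.82058835,  0.63466308],
       [ 0.        ,  0.        ,  0.        ,  1.        ]])}
{'clock': 0.1, 'joints': array([ 1.61010785e+00,  3.59320411e-01,  1.11602260e-02, -3.30154871e-04,
       -1.22408286e+00, -2.88087130e-01]), 'joint_vel': array([ 0.00061622, -0.00170632,  0.00307687,  0.0020717 , -0.00204189,
       -0.00040068]), 'effort': array([-7.21277502e-04, -5.84165990e+01,  2.93749666e+01,  7.01529086e+00,
        1.01808840e-02, -4.46981801e-05]), 'eef_pos': array([0.16612017, 0.65382039, 0.24271337]), 'orientation': array([ 3.11583165e+00, -3.89760650e-01, -1.10700185e-04]), 'wrist_force': array([-1.30218696, -0.2858476 , -0.15526234]), 'ft_torque': array([0.02793557, 0.04900899, 0.02047362]), 'grip_width': 0.9993724732287627}
```

View pics/top0.png

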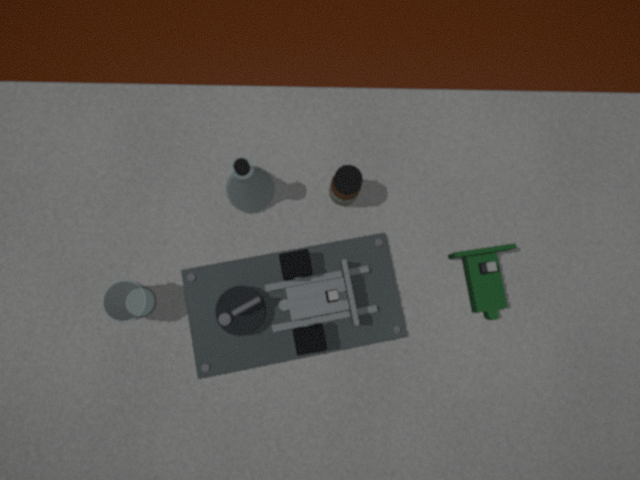

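View pics/scene0.png

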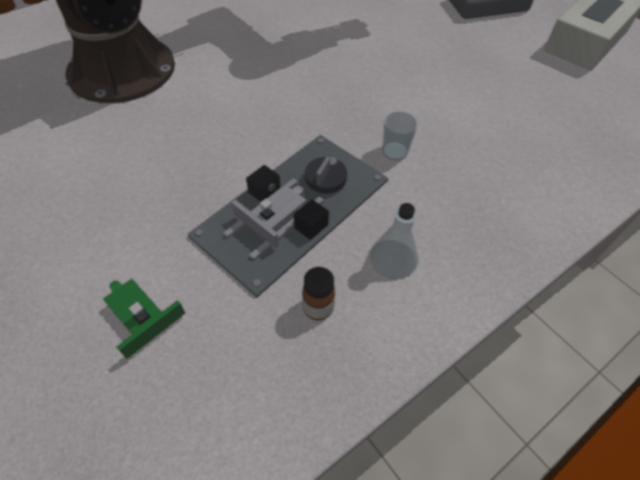

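The top view shows the bed with corners at (182,268), (386,234), (407,337) and (198,377). The slide's forward direction is image left, about world +y. The pivot boss is near (223,319), the fin end near (262,298) and the push plate near (350,293). The green decoy is at (487,280), the flask at (250,185), the bottle at (346,185) and the beaker at (130,300). The scene view agrees.

```bash
cat >> h.py <<'E'
def toF(P,o,th):
    c,s=np.cos(th),np.sin(th); d=P[...,:2]-o
    return np.stack([d[...,0]*c+d[...,1]*s,-d[...,0]*s+d[...,1]*c,P[...,2]],-1)
E
python3 - <<'E'
from h import *
P=np.load("top.npy"); im=cv2.imread("pics/top0.png")
z=P[...,2]
print("bench z",np.nanmedian(z[400:,:]), "bed z",np.nanmedian(z[355:365,215:230]),np.nanmedian(z[250:260,340:360]))
# bed mask by colour + height: corners intersected at z=10mm
reg=np.zeros(z.shape,bool); reg[225:385,172:412]=1
b=z[reg&(z<0.02)]
m=(reg&(z>0.0055)).astype(np.uint8)
n,l,st,_=cv2.connectedComponentsWithStats(m); k=1+np.argmax(st[1:,4]); mm=l==k
pts=P[mm&(z<0.02)][:,:2].astype(np.float32)*1000
r=cv2.minAreaRect(pts); print(r, cv2.boxPoints(r))
for a in [(u,v) for u,v in [(182,268),(386,234),(407,337),(198,377)]]:
    u,v=a; cu,cv_=(294,304); uu=int(u+(cu-u)*.04); vv=int(v+(cv_-v)*.04); print(a,P[vv,uu].round(4))
for nm,(u,v) in dict(boss=(223,319),finend=(261,299),plate=(349,290),house1=(296,263),house2=(310,340),flask=(242,166),bott=(347,175)).items(): print(nm,P[v,u].round(4))
E
```

```text
bench z 0.0007066564257535157 bed z 0.010602776982589601 0.010664284491661902
((553.3591918945312, 80.0803451538086), (170.36557006835938, 330.85455322265625), 10.66091537475586) [[439.04327 226.89372]
 [500.25018 -98.25002]
 [667.6751  -66.73303]
 [606.4682  258.4107 ]]
(182, 268) [0.6061 0.2489 0.0111]
(386, 234) [ 0.6592 -0.0613  0.0109]
(407, 337) [ 0.5019 -0.0898  0.0086]
(198, 377) [0.4457 0.2215 0.0085]
boss [0.5288 0.186  0.0362]
finend [0.558  0.1287 0.0503]
plate [ 0.5707 -0.0019  0.0545]
house1 [0.6115 0.077  0.0508]
house2 [0.4976 0.0562 0.0487]
flask [0.736  0.1506 0.1321]
bott [0.738  0.0022 0.0866]
```

```bash
cat >> h.py <<'E'
th=np.pi/2+np.radians(10.66); ex=np.array([np.cos(th),np.sin(th)]); O=np.array([.55336,.08008])-.005*ex
E
python3 - <<'E'
from h import *
Q0=np.load("top.npy"); Q=toF(Q0,O,th)*1000
print(O,np.degrees(th))
x,y,z=Q[...,0],Q[...,1],Q[...,2]
near=(np.hypot(x-100,y)<70)
f=near&(z>55); print("fin",f.sum(),x[f].min(),x[f].max(),y[f].min(),y[f].max()); 
A=np.c_[x[f],y[f]].astype(np.float32); print(cv2.minAreaRect(A))
g=near&(z>27)&(z<34); print("disc",cv2.minEnclosingCircle(np.c_[x[g],y[g]].astype(np.float32)))
b=near&(z>34.5)&(z<45); print("mid",np.c_[x[b],y[b],z[b]][::6].round(0)[:25].tolist())
p=(x<0)&(x>-150)&(abs(y)<60)&(z>50)&(z<60); 
import collections
q=p&(abs(y)<35); 
A=np.c_[x[p],y[p]].astype(np.float32)
pp=p&(x<-60); print("plate",np.percentile(x[pp],[1,50,99]),np.percentile(y[pp],[1,99]),z[pp].mean())
for n,s in (("h+",1),("h-",-1)):
    h=(s*y>38)&(s*y<90)&(abs(x)<45)&(z>46); print(n,np.percentile(x[h],[2,98]),np.percentile(y[h],[2,98]))
# objects frame positions
s=state(); e=toF(np.array(s["eef_pos"]),O,th); print("tcp",e*1000); R=cv2.Rodrigues(s["orientation"])[0]; print(R.round(3))
for nm,(u,v) in dict(flask=(242,166),bott=(347,175),beak=(140,302)).items(): print(nm,Q[v,u].round(0),Q0[v,u].round(3))
E
```

```text
[0.5542849  0.07516629] 100.66
fin 178 52.40849851917448 95.6400478173835 -18.51704125898645 1.3274063721467853
((73.97926330566406, -8.555597305297852), (44.881771087646484, 8.183683395385742), 18.491918563842773)
disc ((86.94642639160156, -4.11770486831665), 38.09736633300781)
mid [[91.0, -40.0, 35.0], [66.0, -27.0, 36.0], [81.0, -27.0, 35.0], [107.0, -28.0, 35.0], [107.0, -25.0, 36.0], [117.0, -22.0, 35.0], [90.0, -14.0, 36.0], [60.0, -6.0, 35.0], [118.0, -15.0, 35.0], [104.0, -10.0, 35.0], [83.0, -2.0, 36.0], [111.0, -4.0, 36.0], [115.0, -3.0, 36.0], [107.0, -2.0, 36.0], [113.0, -1.0, 36.0], [104.0, 0.0, 38.0], [113.0, 0.0, 37.0], [104.0, 2.0, 37.0], [115.0, 1.0, 36.0], [105.0, 3.0, 35.0], [118.0, 2.0, 38.0], [108.0, 4.0, 36.0], [120.0, 3.0, 35.0], [111.0, 5.0, 37.0], [120.0, 5.0, 35.0]]
plate [-83.85856003 -79.67025854 -76.0050265 ] [-48.52143553  48.70281526] 54.55251967217979
h+ [-29.67710295  14.07537346] [38.77971813 76.16113991]
h- [-29.81169195  14.02105257] [-75.58334138 -38.84475808]
tcp [640.47073039 274.42608355 242.71336617]
[[ 0.969 -0.246 -0.   ]
 [-0.246 -0.969 -0.001]
 [ 0.     0.001 -1.   ]]
flask [  41. -193.  132.] [0.736 0.151 0.132]
bott [-106. -167.   87.] [0.738 0.002 0.087]
beak [240. -46.   5.] [0.555 0.319 0.005]
```

```bash
cat >> h.py <<'E'
# target (photometer x,y mm, z mm, photometer angle of tool y in deg) -> row units from current pose
def row(px,py,z,yaw,s=None,base=None):
    c,sn=np.cos(th),np.sin(th)
    w=np.array([O[0]+(px*c-py*sn)/1e3,O[1]+(px*sn+py*c)/1e3,z/1e3])
    a=np.radians(yaw)+th; ty=np.array([np.cos(a),np.sin(a),0]); tz=np.array([0,0,-1.]); R=np.c_[np.cross(ty,tz),ty,tz]
    s=s or state(); R0,p0=base if base else (cv2.Rodrigues(np.array(s["orientation"]))[0],np.array(s["eef_pos"]))
    return (R0.T@(w-p0)/.03).round(2).tolist(),(np.degrees(cv2.Rodrigues(R0.T@R)[0].ravel())/5).round(2).tolist()
def fin(phi,rho,off):  # phi: fin angle deg in photometer frame, off: how far TCP is behind the fin mid-plane
    p=np.radians(phi); return 100+rho*np.cos(p)+off*np.sin(p), rho*np.sin(p)-off*np.cos(p), phi-180
E
python3 - <<'E'
from h import *
x,y,a=fin(198.5,34,36); print(x,y,a); print(row(x,y,200,a)); print(row(x,y,60,a))
E
```

```text
56.33402809240591 23.351293269650057 18.5
([15.79, 14.13, 1.45], [0.01, -0.02, 27.32])
([15.79, 14.12, 6.11], [0.01, -0.02, 27.32])
```

Emit:
servo_tool --jaw '[0,0,0,0,0,0,0,0,0,0]' --translation '[[1.5,1.4,0],[3,2.7,0],[4.5,4,0],[6,5.4,0.3],[7.5,6.7,0.5],[9,8,0.7],[10.5,9.4,0.9],[12,10.7,1.1],[13.5,12,1.3],[15,13.4,1.45]]' --twist '[[0,0,2],[0,0,4],[0,0,6],[0,0,8],[0,0,10],[0,0,12],[0,0,14],[0,0,16],[0,0,18],[0,0,20]]'

```text
clock: 1.35
eef_pos: [0.5041, 0.152, 0.1998]
orientation: [1.698, -2.643, -0.0]
wrist_force: [1.2, 1.6, -0.2]
grip_width: 0.013
```

```bash
python3 - <<'E'
from h import *
x,y,a=fin(198.5,34,36); s=state(); print(s["clock"],s["joints"].round(2),toF(s["eef_pos"],O,th)*1000); print(row(x,y,200,a)); print(row(x,y,60,a))
E
```

```text
1.35 [ 0.67  0.15 -0.38 -0.   -1.04 -1.09] [ 84.84125912  35.1032848  199.80862339]
([0.55, -0.87, -0.01], [0.0, -0.0, 7.26])
([0.55, -0.87, 4.66], [0.0, -0.0, 7.26])
```

Emit:
servo_tool --jaw '[0,0,0,0,0,0,0,0,0,0]' --translation '[[0.3,-0.4,0],[0.55,-0.87,0],[0.55,-0.87,0],[0.55,-0.87,0],[0.55,-0.87,1],[0.55,-0.87,2],[0.55,-0.87,3],[0.55,-0.87,4],[0.55,-0.87,4.66],[0.55,-0.87,4.66]]' --twist '[[0,0,2],[0,0,4],[0,0,6],[0,0,7.26],[0,0,7.26],[0,0,7.26],[0,0,7.26],[0,0,7.26],[0,0,7.26],[0,0,7.26]]'

```text
clock: 2.6
eef_pos: [0.5192, 0.1273, 0.0587]
orientation: [0.797, -3.035, 0.002]
wrist_force: [0.8, 0.3, 0.9]
grip_width: 0.006
```

```bash
python3 - <<'E'
from h import *
s=state(); print(s["clock"],s["joints"].round(2),toF(s["eef_pos"],O,th)*1000,s["wrist_force"])
x,y,a=fin(198.5,34,36); print(x,y,row(x,y,60,a))
im,P,_=cloud("scene"); cv2.imwrite("pics/s1.png",cv2.resize(im[100:300,180:440,::-1],None,fx=3,fy=3,interpolation=cv2.INTER_CUBIC))
for o in range(20,-1,-4):
    pass
for o,ph in [(24,198.5),(16,198.5),(14,206),(14,214),(14,222),(14,230),(14,238),(14,246),(14,254),(14,262)]:
    x,y,a=fin(ph,34,o); print(o,ph,row(x,y,60,a,s))
E
```

```text
2.6 [ 0.61  0.33 -0.52 -0.   -0.72 -1.66] [57.70091164 24.79447881 58.68854707] [0.76364687 0.26125538 0.89537001]
56.33402809240591 23.351293269650057 ([-0.03, -0.06, -0.04], [-0.0, -0.04, 0.05])
24 198.5 ([-0.43, -0.06, -0.05], [-0.0, -0.04, 0.05])
16 198.5 ([-0.7, -0.06, -0.05], [-0.0, -0.04, 0.05])
14 206 ([-0.92, -0.11, -0.05], [0.0, -0.04, -1.45])
14 214 ([-1.08, -0.15, -0.05], [0.0, -0.04, -3.05])
14 222 ([-1.25, -0.16, -0.05], [0.01, -0.04, -4.65])
14 230 ([-1.42, -0.14, -0.05], [0.01, -0.04, -6.25])
14 238 ([-1.59, -0.1, -0.05], [0.01, -0.04, -7.85])
14 246 ([-1.75, -0.04, -0.05], [0.02, -0.04, -9.45])
14 254 ([-1.9, 0.04, -0.05], [0.02, -0.04, -11.05])
14 262 ([-2.04, 0.14, -0.05], [0.02, -0.04, -12.65])
```

View pics/s1.png

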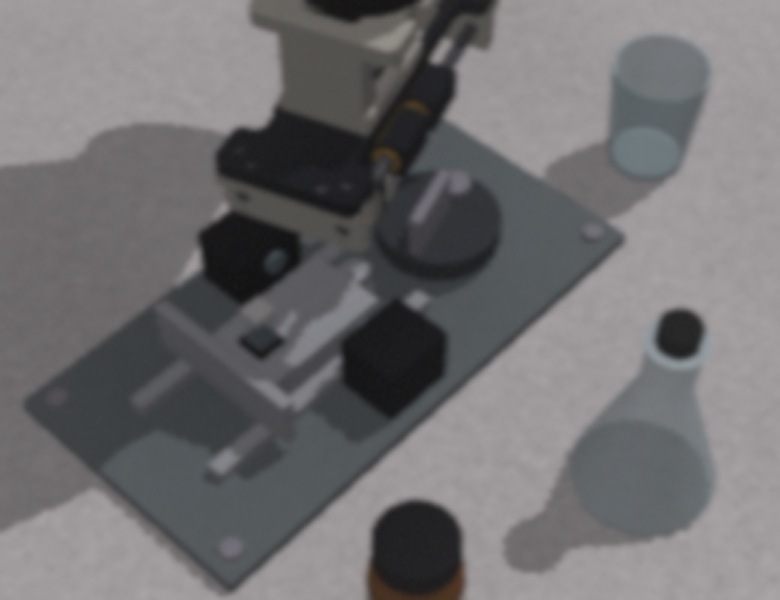

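The crop shows the closed fingers beside the cam disc, near (380,210), on the robot side of the fin at (430,210). The gripper body is clear of the housings, so the path is free to push the fin towards the flask side and round.

Emit:
servo_tool --jaw '[0,0,0,0,0,0,0,0,0,0]' --translation '[[-0.43,-0.06,-0.05],[-0.7,-0.06,-0.05],[-0.92,-0.11,-0.05],[-1.08,-0.15,-0.05],[-1.25,-0.16,-0.05],[-1.42,-0.14,-0.05],[-1.59,-0.1,-0.05],[-1.75,-0.04,-0.05],[-1.9,0.04,-0.05],[-2.04,0.14,-0.05]]' --twist '[[0,0,0],[0,0,0],[0,0,-1.5],[0,0,-3],[0,0,-4.65],[0,0,-6.25],[0,0,-7.85],[0,0,-9.45],[0,0,-11],[0,0,-12.65]]'

```text
clock: 3.9
eef_pos: [0.571, 0.1606, 0.062]
orientation: [2.275, -2.162, -0.0]
wrist_force: [-2.9, -4.1, 1.7]
grip_width: 0.005
```

```bash
python3 - <<'E'
from h import *
s=state(); print(s["clock"],s["joints"].round(2),toF(s["eef_pos"],O,th)*1000,s["wrist_force"])
print(fin(262,34,14), row(*fin(262,34,14)[:2],60,82))
im,P,_=cloud("top"); Q=toF(P,O,th)*1000; x,y,z=Q[...,0],Q[...,1],Q[...,2]
cv2.imwrite("pics/t2.png",cv2.resize(im[130:390,90:420,::-1],None,fx=2,fy=2))
for ph in range(270,331,8):
    a=fin(ph,34,14); print(ph,row(a[0],a[1],60,a[2],s))
E
```

```text
3.9 [ 0.6   0.4  -0.39  0.   -0.78 -0.55] [ 80.85904171 -32.24442164  61.95635315] [-2.90166269 -4.06140355  1.70816517]
(np.float64(81.40436160497578), np.float64(-31.720690923772466), 82) ([-0.02, 0.02, 0.07], [0.03, -0.02, 0.05])
270 ([-0.18, -0.04, 0.06], [0.03, -0.02, -1.55])
278 ([-0.35, -0.07, 0.06], [0.03, -0.02, -3.15])
286 ([-0.52, -0.07, 0.06], [0.03, -0.01, -4.75])
294 ([-0.69, -0.06, 0.06], [0.03, -0.01, -6.35])
302 ([-0.85, -0.02, 0.06], [0.03, -0.01, -7.95])
310 ([-1.01, 0.04, 0.06], [0.03, -0.01, -9.55])
318 ([-1.16, 0.13, 0.06], [0.03, -0.01, -11.15])
326 ([-1.3, 0.23, 0.06], [0.03, -0.0, -12.75])
```

View pics/t2.png

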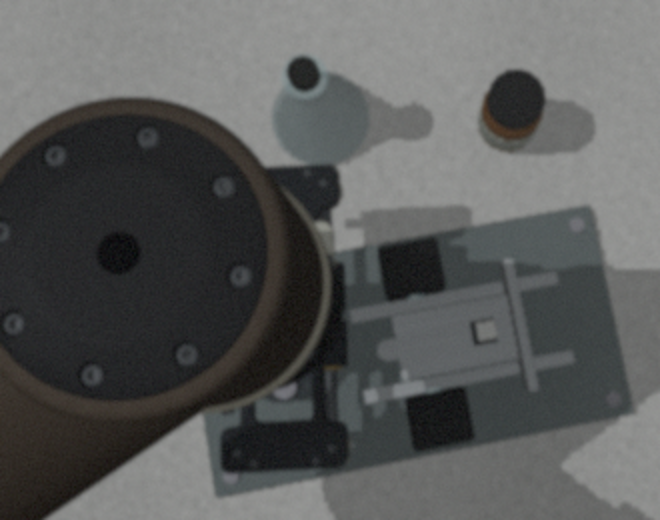

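The view shows the gripper over the cam with its body end near (310,185), short of the flask neck at (303,75). The slide has not moved. The 5 N force matches pushing the fin, so I continue.

Emit:
servo_tool --jaw '[0,0,0,0,0,0,0,0]' --translation '[[-0.18,-0.04,0.04],[-0.35,-0.07,0.04],[-0.52,-0.07,0.04],[-0.69,-0.06,0.04],[-0.85,-0.02,0.04],[-1.01,0.04,0.04],[-1.16,0.13,0.04],[-1.3,0.23,0.04]]' --twist '[[0,0,-1.55],[0,0,-3.15],[0,0,-4.75],[0,0,-6.35],[0,0,-7.95],[0,0,-9.55],[0,0,-11.15],[0,0,-12.75]]'

```text
clock: 4.95
eef_pos: [0.5638, 0.2002, 0.0612]
orientation: [-3.076, 0.637, -0.002]
wrist_force: [0.3, -3.2, 0.5]
grip_width: 0.003
```

```bash
python3 - <<'E'
from h import *
s=state(); print(s["clock"],s["joints"].round(2),toF(s["eef_pos"],O,th)*1000,s["wrist_force"])
for ph in (334,342,348,354):
    a=fin(ph,34,14); print(ph,row(a[0],a[1],60,a[2],s))
a=fin(350,34,24); print("back",row(a[0],a[1],60,a[2],s)); print("up",row(a[0],a[1],180,a[2],s))
E
```

```text
4.95 [ 0.67  0.41 -0.38  0.   -0.78  0.49] [121.13671923 -32.48537809  61.19036202] [ 0.25418447 -3.15922444  0.47339343]
334 ([-0.2, 0.0, 0.04], [-0.0, -0.01, -1.61])
342 ([-0.37, -0.03, 0.04], [-0.0, -0.01, -3.21])
348 ([-0.5, -0.04, 0.04], [-0.0, -0.01, -4.41])
354 ([-0.62, -0.03, 0.04], [-0.0, -0.01, -5.61])
back ([-0.23, -0.17, 0.04], [-0.0, -0.01, -4.81])
up ([-0.23, -0.17, -3.96], [-0.0, -0.01, -4.81])
```

Emit:
servo_tool --jaw '[0,0,0,0,0,0,0,0,0,0]' --translation '[[-0.2,0,0.04],[-0.37,-0.03,0.04],[-0.5,-0.04,0.04],[-0.5,-0.04,0.04],[-0.23,-0.17,0.04],[-0.2,-0.17,0],[-0.2,-0.17,-1.5],[-0.2,-0.17,-3],[-0.2,-0.17,-4],[-0.2,-0.17,-4]]' --twist '[[0,0,-1.6],[0,0,-3.2],[0,0,-4.4],[0,0,-4.4],[0,0,-4.4],[0,0,-4.4],[0,0,-4.4],[0,0,-4.4],[0,0,-4.4],[0,0,-4.4]]'

```text
clock: 6.2
eef_pos: [0.5605, 0.208, 0.1832]
orientation: [-3.139, 0.044, -0.005]
wrist_force: [-0.2, -0.3, -1.0]
grip_width: 0.007
```

```bash
cat > finang.py <<'E'
from h import *
import sys
s=state(); print(s["clock"],s["joints"].round(2),toF(s["eef_pos"],O,th)*1000,s["wrist_force"])
out=[]
for n in ("wrist","scene"):
    im,P,_=cloud(n); Q=toF(P,O,th)*1000; x,y,z=Q[...,0],Q[...,1],Q[...,2]
    f=(np.hypot(x-100,y)<60)&(z>48)&(z<66)
    if f.sum()>20:
        r=np.c_[x[f],y[f]].astype(np.float32); print(n,f.sum(),cv2.minAreaRect(r),r.mean(0))
        a=np.degrees(np.arctan2(r.mean(0)[1],r.mean(0)[0]-100)); print("fin dir",a)
    out.append(cv2.resize(im,(400,300)))
cv2.imwrite(sys.argv[1],np.hstack(out)[...,::-1])
E
python3 finang.py pics/w3.png
```

```text
6.2 [ 0.68  0.28 -0.25  0.   -1.04  0.86] [129.35080079 -30.66533919 183.17847958] [-0.18013859 -0.30938413 -1.03101833]
wrist 809 ((127.77132415771484, -5.588510513305664), (8.620555877685547, 44.61103057861328), 79.3235855102539) [127.43227    -7.0344753]
fin dir -14.382492
scene 187 ((127.40618896484375, -7.998373985290527), (9.47368335723877, 44.83873748779297), 77.71410369873047) [125.3285    -9.226158]
fin dir -20.014656
```

View pics/w3.png

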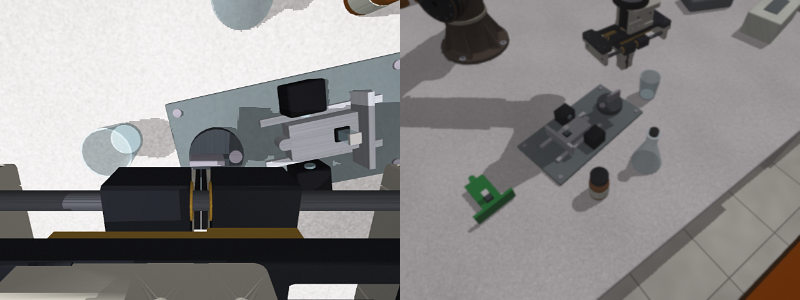

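The wrist view shows the fin at (205,165), turned most of the way. The fitted rectangle's angle is about -11°, so about 11° are left. I push again to 0°.

```bash
python3 - <<'E'
from h import *
s=state()
for ph,o,z in ((346,24,180),(346,24,60),(348,14,60),(354,14,60),(360.5,14,60),(360.5,26,60),(360.5,26,185)):
    a=fin(ph,34,o); print(ph,row(a[0],a[1],z,a[2],s))
E
```

```text
346 ([0.09, 0.04, 0.01], [-0.0, 0.01, 0.34])
346 ([0.09, 0.04, 4.01], [-0.0, 0.01, 0.34])
348 ([-0.28, 0.01, 4.01], [-0.0, 0.01, -0.06])
354 ([-0.4, -0.03, 4.01], [-0.0, 0.01, -1.26])
360.5 ([-0.54, -0.06, 4.01], [-0.0, 0.01, -2.56])
360.5 ([-0.15, -0.15, 4.01], [-0.0, 0.01, -2.56])
360.5 ([-0.15, -0.15, -0.16], [-0.0, 0.01, -2.56])
```

Emit:
servo_tool --jaw '[0,0,0,0,0,0,0,0,0,0]' --translation '[[0.12,0.04,0.2],[0.12,0.04,1.8],[0.12,0.04,3.4],[0.12,0.04,4],[0.12,0.04,4],[-0.28,0,4],[-0.4,-0.03,4],[-0.54,-0.06,4],[-0.54,-0.06,4],[-0.15,-0.1,4]]' --twist '[[0,0,0.3],[0,0,0.3],[0,0,0.3],[0,0,0.3],[0,0,0.3],[0,0,0],[0,0,-1.26],[0,0,-2.56],[0,0,-2.56],[0,0,-2.56]]'

```text
clock: 7.55
eef_pos: [0.5548, 0.2108, 0.0615]
orientation: [-3.126, -0.305, -0.001]
wrist_force: [0.3, 0.2, -0.3]
grip_width: 0.005
```

Emit:
servo_tool --jaw '[0,0,0,0,0,0]' --translation '[[0.1,0,0],[0.1,0,-1.5],[0.1,0,-3],[0.1,0,-4.2],[0.1,0,-4.2],[0.1,0,-4.2]]' --twist '[[0,0,0],[0,0,0],[0,0,0],[0,0,0],[0,0,0],[0,0,0]]'

```text
clock: 8.3
eef_pos: [0.5577, 0.2109, 0.186]
orientation: [3.127, 0.306, -0.001]
wrist_force: [0.2, -0.6, 0.0]
grip_width: 0.004
```

```bash
python3 finang.py pics/w4.png; python3 - <<'E'
from h import *
im,P,_=cloud("wrist"); Q=toF(P,O,th)*1000; x,y,z=Q[...,0],Q[...,1],Q[...,2]
p=(x<-50)&(x>-110)&(abs(y)<50)&(z>48)&(z<58); print("plate",np.percentile(x[p],[2,50,98]) if p.any() else None)
print(row(-125,0,190,90)); print(row(-125,0,190,-90))
E
```

```text
8.3 [ 0.69  0.27 -0.25 -0.   -1.05  1.08] [132.73685646 -28.4342746  186.04184393] [ 0.24222709 -0.63807963  0.03063894]
wrist 722 ((128.26658630371094, 0.07842826843261719), (44.695064544677734, 7.937503814697266), 1.6590940952301025) [128.50908  -1.52486]
fin dir -3.0616515
scene 168 ((128.6737060546875, -2.3080005645751953), (47.32778549194336, 10.211109161376953), 4.104736328125) [125.93275    -3.5127513]
fin dir -7.714116
plate [-83.00483045 -76.99880346 -57.21822415]
([-1.02, 8.58, -0.15], [0.03, 0.01, 18.11])
([-1.02, 8.58, -0.15], [-0.01, 0.03, -17.89])
```

The fin is within about 2° of straight away from the slide (44.7 × 7.9 mm rectangle centred on y ≈ 0). Next I go behind the push plate.

Emit:
servo_tool --jaw '[40,40,40,40,40,40,40,40,40,40]' --translation '[[-0.1,1,0],[-0.2,2,0],[-0.4,3.3,0],[-0.5,4.6,0],[-0.7,6,0],[-0.9,7.3,0],[-1.02,8.58,0],[-1.02,8.58,0],[-1.02,8.58,0],[-1.02,8.58,0]]' --twist '[[0,0,2],[0,0,4],[0,0,6],[0,0,8],[0,0,10],[0,0,12],[0,0,14],[0,0,16],[0,0,18.1],[0,0,18.1]]'

```text
clock: 9.7
eef_pos: [0.5778, -0.0475, 0.1856]
orientation: [2.419, -2.002, -0.002]
wrist_force: [0.2, 0.4, 0.9]
grip_width: 0.454
```

```bash
python3 - <<'E'
from h import *
s=state(); print(s["clock"],s["joints"].round(2),toF(s["eef_pos"],O,th)*1000,s["wrist_force"],s["grip_width"])
print(row(-125,0,190,90)); print(row(-125,0,46,90)); print(row(-50,0,46,90))
im,P,_=cloud("wrist"); Q=toF(P,O,th)*1000; x,y,z=Q[...,0],Q[...,1],Q[...,2]
p=(x<-60)&(x>-110)&(abs(y)<50)&(z>51)&(z<58); print("plate",p.sum(),np.percentile(x[p],[2,50,98]) if p.any() else None)
E
```

```text
9.7 [ 0.26  0.25 -0.28 -0.   -1.04 -0.07] [-124.91425081   -0.39550707  185.62802636] [0.19248151 0.44936524 0.93770429] 0.45434457024936126
([0.0, 0.01, -0.15], [0.02, -0.0, 0.03])
([0.0, 0.01, 4.65], [0.02, -0.0, 0.03])
([-2.5, -0.0, 4.65], [0.02, -0.0, 0.03])
plate 818 [-83.45446911 -80.18610701 -76.16027948]
```

Emit:
servo_tool --jaw '[40,40,40,40,40,40,40,40,40,40]' --translation '[[0,0,1.5],[0,0,3],[0,0,4.3],[0,0,4.6],[0,0,4.6],[-0.6,0,4.6],[-0.9,0,4.6],[-1.1,0,4.6],[-1.3,0,4.6],[-1.5,0,4.6]]' --twist '[[0,0,0],[0,0,0],[0,0,0],[0,0,0],[0,0,0],[0,0,0],[0,0,0],[0,0,0],[0,0,0],[0,0,0]]'

```text
clock: 11.0
eef_pos: [0.5704, -0.0031, 0.0496]
orientation: [-2.42, 2.002, -0.002]
wrist_force: [1.1, -6.2, 4.3]
grip_width: 0.458
```

```bash
python3 - <<'E'
from h import *
s=state(); print(s["clock"],toF(s["eef_pos"],O,th)*1000,s["wrist_force"],s["grip_width"],row(-50,0,46,90),row(-49,0,46,90))
E
```

```text
11.0 [-79.90887372  -1.36038577  49.58172934] [ 1.14058741 -6.16984535  4.34449922] 0.45785742076246816 ([-1.0, 0.04, 0.12], [-0.02, -0.01, 0.02]) ([-1.03, 0.04, 0.12], [-0.02, -0.01, 0.02])
```

Emit:
servo_tool --jaw '[40,40,40,40,40,40,40]' --translation '[[-0.2,0,0],[-0.4,0,0],[-0.55,0,0],[-0.7,0,0],[-0.8,0,0],[-0.88,0,0],[-0.92,0,0]]' --twist '[[0,0,0],[0,0,0],[0,0,0],[0,0,0],[0,0,0],[0,0,0],[0,0,0]]'

```text
clock: 11.88
eef_pos: [0.5648, 0.024, 0.0488]
orientation: [-2.42, 2.003, -0.001]
wrist_force: [0.7, -4.8, 4.3]
grip_width: 0.454
```

Emit:
servo_tool --jaw '[40,40]' --translation '[[-0.04,0,0],[-0.08,0,0]]' --twist '[[0,0,0],[0,0,0]]'

```text
clock: 12.12
eef_pos: [0.5643, 0.0263, 0.0487]
orientation: [-2.42, 2.004, -0.0]
wrist_force: [1.7, -4.6, 3.6]
grip_width: 0.455
```

```bash
python3 - <<'E'
from h import *
s=state(); print(s["clock"],toF(s["eef_pos"],O,th)*1000,s["wrist_force"])
E
```

```text
12.125 [-49.87270383  -0.76018205  48.7310234 ] [ 1.66784313 -4.56903085  3.59547947]
```

Still only friction, with no stop force yet. I advance in small steps until the force rises.

Emit:
servo_tool --jaw '[40,40,40]' --translation '[[-0.03,0,0],[-0.05,0,0],[-0.07,0,0]]' --twist '[[0,0,0],[0,0,0],[0,0,0]]'

```text
clock: 12.5
eef_pos: [0.5641, 0.0266, 0.0487]
orientation: [2.418, -2.003, 0.002]
wrist_force: [5.9, -19.0, 2.8]
grip_width: 0.452
```

Emit:
servo_tool --jaw '[40,40]' --translation '[[-0.03,0,0],[-0.05,0,0]]' --twist '[[0,0,0],[0,0,0]]'

```text
clock: 12.75
eef_pos: [0.5641, 0.0267, 0.0487]
orientation: [2.417, -2.002, 0.004]
wrist_force: [9.8, -26.9, -0.2]
grip_width: 0.458
```

The force rose to 27 N with no further motion, so the plate is on the stop. I back straight off, rise and check.

Emit:
servo_tool --jaw '[40,40,40,40,40,40,40,40,40,40]' --translation '[[0.15,0,0],[0.5,0,0],[1.2,0,0],[1.5,0,0],[1.5,0,-1],[1.5,0,-2.5],[1.8,0,-4],[2.5,0,-4.6],[3,0,-4.6],[3,0,-4.6]]' --twist '[[0,0,0],[0,0,0],[0,0,0],[0,0,0],[0,0,0],[0,0,0],[0,0,0],[0,0,0],[0,0,0],[0,0,0]]'

```text
clock: 14.0
eef_pos: [0.5797, -0.0592, 0.1854]
orientation: [2.417, -2.005, -0.002]
wrist_force: [-0.6, -0.7, 0.4]
grip_width: 0.46
```

```bash
python3 finang.py pics/w5.png; python3 - <<'E'
from h import *
for n in ("wrist","top","scene"):
    im,P,_=cloud(n); Q=toF(P,O,th)*1000; x,y,z=Q[...,0],Q[...,1],Q[...,2]
    p=(x<-20)&(x>-110)&(abs(y)<50)&(z>51)&(z<60)
    q=p&(x<-28)
    for s in (1,-1):
        k=q&(s*y>15); print(n,s,k.sum(),np.percentile(x[k],[3,50,97]).round(1) if k.any() else None)
    if n=="top": cv2.imwrite("pics/t5.png",cv2.resize(im[210:400,90:430,::-1],None,fx=2.3,fy=2.3,interpolation=cv2.INTER_CUBIC))
E
```

```text
14.0 [ 0.23  0.25 -0.28 -0.   -1.04 -0.05] [-1.36715430e+02 -1.11238399e-01  1.85422781e+02] [-0.60677881 -0.72316026  0.43083421]
scene 165 ((128.012451171875, -1.9884648323059082), (47.57467269897461, 9.125184059143066), 1.8878002166748047) [126.01887    -3.5605638]
fin dir -7.7922664
wrist 1 264 [-37.7 -33.8 -30.2]
wrist -1 249 [-37.4 -33.9 -30.1]
top 1 0 None
top -1 0 None
scene 1 58 [-38.  -34.6 -30.7]
scene -1 99 [-38.7 -34.9 -30.3]
```

View pics/w5.png

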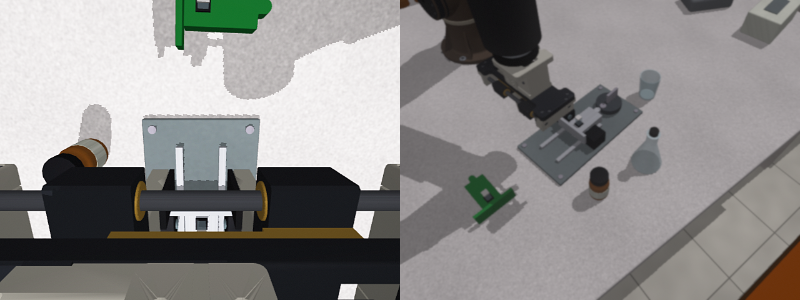

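View pics/t5.png

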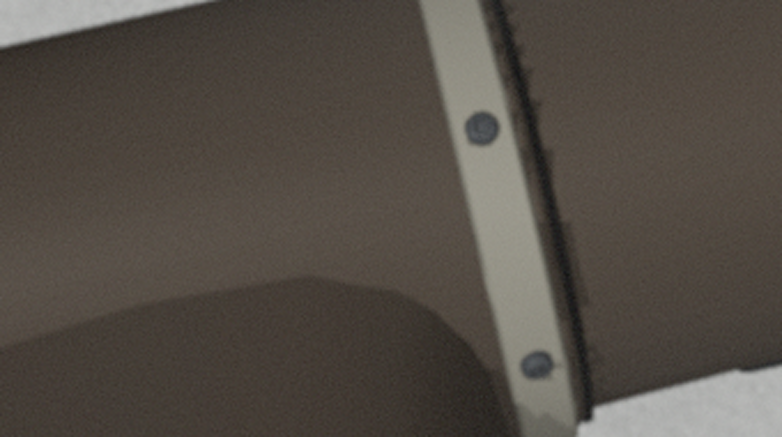

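The scene view shows the slide between the housings, the fin pointing away, and the flask, bottle, beaker and green decoy where they were. The arm blocks the top view. The plate spans x = -38 to -30 mm on both sides, and the housings' rear faces measure -29.7 mm, so it is flush and square.

```bash
python3 -c "
from h import *
print(finish_job())"
```

```text
the job is handed in; nothing more can be done
None
```

The job is done and handed in at about 14 s of the 45 s allowed: the cam is turned to its low point and the slide is pushed home.

**Cam:** I pushed the fin round counter-clockwise with closed fingers, from +0.32 rad to about +3.14 rad. The check showed it within about 2–4° of straight away from the slide. The wrist camera read 1.7° and the scene camera 1.9–4.1°. A cruder estimate, the direction to the centre of the fin's points, read 3–8° off; I trusted it less because it favours the visible side.

**Slide:** I then pushed the rear plate forward until it stopped, with the wrist force rising to about 27 N. After backing off, the plate measured x = -38 to -30 mm on both sides. The housings' rear faces read about -30 mm, so it is flush and square to about 1 mm.

**Rest of the scene:** the robot was clear of everything when I handed in. In the last scene picture the glassware and the green look-alike stand where they were. The last top view was blocked by the arm and confirmed nothing.

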